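# Set the drilling jig: push its pins down in order

### The job

Set the drilling jig for the next plate: with a fingertip, lightly push three of its four pins right down as far as they go, one after the other: first the pin with the wide round head, then the one with the square head, then the slim round one without a head. Leave the pin with the narrow bar-shaped head as it stands, do not pull or lift anything, and leave the wrench, chuck key and tin where they are.

Things in the scene. Friction and masses are not known exactly. Their poses are not given: they have to be found in the camera images.
- jig: the drilling jig's aluminium base plate, 200 x 200 mm, 12 mm thick, fixed to the bench anywhere in front of the robot and turned by up to 0.6 rad. Origin at the centre of its underside, on the bench; z up, x and y along its sides. On it stand four fixed dark steel blocks in a square, at x = +-42 mm and y = +-42 mm of this frame; which block is at which place changes.
- disc_block: the dark steel block, 56 x 56 x 24 mm, that carries the bright steel pin with the wide round (mushroom) head, 40 mm across. Fixed. Origin at the centre of its underside, on the base plate 12 mm above the bench, so its top is 36 mm above the bench; sides parallel to the plate's.
- disc_pin (a joint): how far the pin with the wide round (mushroom) head, 40 mm across is pushed down, in m: 0 = pulled fully up, 0.018 = fully down, at its stop (counts as down beyond 0.014). It starts 0.004 to 0.007 down. It slides vertically, moves under a light push of about 3 N (over 25 N would damage it), and stays where it is left.
- disc_top (a point): centre of the top of the pin with the wide round (mushroom) head, 40 mm across, a flat face; moves with the pin. The top sits on a hidden rubber buffer: it gives about 1 mm per 3 N of push (up to 8 mm, not counted in the joint's value) and comes back when let go. About 63 to 66 mm above the bench at the start, 52 mm when fully down and let go (16 mm above the block's top).
- square_block: the dark steel block, 56 x 56 x 24 mm, that carries the bright steel pin with the square head, 28 x 28 mm. Fixed. Origin at the centre of its underside, on the base plate 12 mm above the bench, so its top is 36 mm above the bench; sides parallel to the plate's.
- square_pin (a joint): how far the pin with the square head, 28 x 28 mm is pushed down, in m: 0 = pulled fully up, 0.018 = fully down, at its stop (counts as down beyond 0.014). It starts 0.004 to 0.007 down. It slides vertically, moves under a light push of about 3 N (over 25 N would damage it), and stays where it is left.
- square_top (a point): centre of the top of the pin with the square head, 28 x 28 mm, a flat face; moves with the pin. The top sits on a hidden rubber buffer: it gives about 1 mm per 3 N of push (up to 8 mm, not counted in the joint's value) and comes back when let go. About 63 to 66 mm above the bench at the start, 52 mm when fully down and let go (16 mm above the block's top).
- slim_block: the dark steel block, 56 x 56 x 24 mm, that carries the bright steel pin with no head (the slim one: a plain round rod, 16 mm across). Fixed. Origin at the centre of its underside, on the base plate 12 mm above the bench, so its top is 36 mm above the bench; sides parallel to the plate's.
- slim_pin (a joint): how far the pin with no head (the slim one: a plain round rod, 16 mm across) is pushed down, in m: 0 = pulled fully up, 0.018 = fully down, at its stop (counts as down beyond 0.014). It starts 0.004 to 0.007 down. It slides vertically, moves under a light push of about 3 N (over 25 N would damage it), and stays where it is left.
- slim_top (a point): centre of the top of the pin with no head (the slim one: a plain round rod, 16 mm across), a flat face; moves with the pin. The top sits on a hidden rubber buffer: it gives about 1 mm per 3 N of push (up to 8 mm, not counted in the joint's value) and comes back when let go. About 63 to 66 mm above the bench at the start, 52 mm when fully down and let go (16 mm above the block's top).
- bar_block: the dark steel block, 56 x 56 x 24 mm, that carries the bright steel pin with the narrow bar-shaped head, 44 mm long (block's x) and 12 mm wide (block's y). Fixed. Origin at the centre of its underside, on the base plate 12 mm above the bench, so its top is 36 mm above the bench; sides parallel to the plate's.
- bar_pin (a joint): how far the pin with the narrow bar-shaped head, 44 mm long (block's x) and 12 mm wide (block's y) is pushed down, in m: 0 = pulled fully up, 0.018 = fully down, at its stop (counts as down beyond 0.014). It starts 0.004 to 0.007 down. It slides vertically, moves under a light push of about 3 N (over 25 N would damage it), and stays where it is left. This is the pin to leave as it stands.
- bar_top (a point): centre of the top of the pin with the narrow bar-shaped head, 44 mm long (block's x) and 12 mm wide (block's y), a flat face; moves with the pin. The top sits on a hidden rubber buffer: it gives about 1 mm per 3 N of push (up to 8 mm, not counted in the joint's value) and comes back when let go. About 63 to 66 mm above the bench at the start, 52 mm when fully down and let go (16 mm above the block's top).
- wrench: loose steel wrench, about 170 mm long, lying flat beside the jig (+y side of the jig's frame). Origin under its middle. Leave alone.
- chuck_key: loose dark steel T-shaped drill-chuck key, about 80 x 75 mm, 18 mm high, lying beside the jig (-y side of the jig's frame). Origin under the middle of its cross bar. Leave alone.
- tin: loose tin, 56 mm across and 85 mm high, standing beyond the jig (+x side of the jig's frame). Origin at the centre of its underside. Leave alone.

How it is judged (in metres and radians):
On the way, in this order (a step that is already met when the one before it is completed fails the run):
1. the pin with the wide round head is pushed down (value of joint disc_pin above 0.014 m), for 0.1 s.
2. the pin with the square head is pushed down (value of joint square_pin above 0.014 m), for 0.1 s.
3. the pin with no head (slim rod) is pushed down (value of joint slim_pin above 0.014 m), for 0.1 s.
At the end, for the whole second after the job is handed in: the wide round, square and slim pins are all pushed down (beyond 14 of their 18 mm), the bar-headed pin is within 3 mm of its starting height, and the wrench, chuck key and tin are within 15 mm of where they were, the tin upright (value of joint each of disc_pin, square_pin, slim_pin above 0.014 m and distance of bar_top from where it was at the start of the episode below 0.003 m and distance of each of wrench, chuck_key, tin from where it was at the start of the episode below 0.015 m and angle between tin's own z axis and vertical below 0.2 rad); the robot touches nothing.
It fails at once if out of order: the square pin is pushed (past 10.5 mm) before the wide round one is down, or the slim one before the square one is down ((value of joint square_pin above 0.0105 m and value of joint disc_pin below 0.014 m) or (value of joint slim_pin above 0.0105 m and value of joint square_pin below 0.014 m)).
It fails at once if the bar-headed pin is moved by more than 3 mm (distance of bar_top from where it was at the start of the episode above 0.003 m).
It fails at once if a pin is pulled up (value of joint any of disc_pin, square_pin, slim_pin, bar_pin below 0.002 m).
It fails at once if a pin or its block is pressed with more than 25 N (contact force between the fingers and disc_block above 25 N or contact force between the fingers and square_block above 25 N or contact force between the fingers and slim_block above 25 N or contact force between the fingers and bar_block above 25 N).
It fails at once if the wrench, chuck key or tin is moved by more than 15 mm or lifted (distance of any of wrench, chuck_key, tin from where it was at the start of the episode above 0.015 m).
It also fails if it takes over 42 s, if anything falls off the work surface, if the arm or the gripper's body presses on something with over 40 N, if the wrist force passes 120 N, or if a joint passes its speed limit or range.

### The arm

A 6-joint arm with a two-finger parallel gripper is mounted at the origin on the work surface. World frame = base frame: x ahead of the robot, y to its left, z up, the work surface at z = 0. Lengths are in mm, angles in rad, forces in N, time in s.
With the tool pointing down it reaches from about 325 to 900 mm from the base axis. Payload 6.1 kg.
Tool frame: the origin (TCP) lies between the finger pads; the fingertips stand 11 mm ahead of it and the grasp point (between the pads) lies 8 mm behind it; z points along the fingers, y is the line along which they close (so a half turn about z gives the same grasp; the last joint's range is limited). The gripper opens to 87 mm and grips with 3 to 60 N. Pads are 19 mm wide; open, the fingers measure 117 mm over their backs; the gripper's body (75 mm by 190 mm) begins 51 mm behind the grasp point.
Start: joints at [1.131, 0.22, 1.526, -0, 1.395, -0.126], TCP at [192.92, 594.472, 233.538] pointing down, gripper open.
Joint ranges: [-2.98, 2.98], [-0.91, 2.08], [0.09, 2.57], [-1.24, 4.39], [0.2, 2.65], [-2.68, 2.68]. Speed limits (rad/s): [2.57, 2.57, 3.01, 3.14, 3.14, 3.14].

### API

Orientations are given as a 3x3 rotation matrix whose columns are the frame's x, y, z axes.
In Python, from workcell import get_obs, cams, finish_job gives the robot as it stands.
- The arm moves only by the tool arm_command, never from a script. Its argument "motion" is a list of rows, each a list of 5 numbers: the opening, from -1 (shut) to 1 (fully open), so that 0 is half open, then the shift along the tool's x, y, z in cm, then the turn about the tool's z in degrees. In form: [[claw, dx, dy, dz, spin], ...]. A call has exactly 10 rows; each row shifts and turns the commanded pose from where the row before left it, along the tool's axes as they then stand; what a row does not reach is not made up. A row lasts 1/12 s, in which the tool goes at most 41.7 mm and 7.16 degrees, less where a joint would pass 70% of its speed; a pose out of reach is approached as far as the arm can. A call is refused whole if a number of a shift passes 4.17 or a number of a turn 7.16, either way. A call with a gripper value outside its range is refused whole. The fingers move at their own pace and stop on an object; "grip_force" is the grip in N (left out, the last holds). Time passes only in rows, so rows that do not move let the fingers close, or fill a call up. It gives the time, the measured TCP pose, the force, the opening and the grip force at its end, in the units of the state.
- get_obs(): the state, without advancing time (a new reading comes with each control period).
- cams.read_camera(name): name is "scene" or "top" or "wrist"; returns the picture (400x640x3 uint8, red, green, blue); there is no depth.
- cams.camera_params(name): a dict with "intrinsics" (3x3 intrinsics, pixels), "R" (3x3) and "t" (3): a world point X has camera coordinates R X + t. Camera axes: x right, y down, z forward; pixel columns grow to the right and rows downward; lengths in mm; the calibration is good to about 2 mm. A picture is of the moment at which its call begins: read the wrist's pose just before it. camera_params takes no time and is no camera call; for the wrist camera it gives the pose at the moment of the call.
- finish_job(): hands the job in; it is judged then, once.
The state is a dict: "t": time; "joint_positions": joint angles; "joint_velocities": joint speeds; "tau": joint torques, N m; "eef_pos": TCP position; "tool_rot": TCP orientation; "contact_force": force on the tool from outside, world axes, zero at the start; "torque": the same for the moment, N m; "finger_gap": opening from 0.0 (shut) to 1.0 (fully open); "gripper_force": force on a finger pad.
Only numpy, scipy, OpenCV 4.12 (cv2) and the standard library are available. Lean on these libraries where they do the work, as an engineer would, in place of code of your own. Each camera call takes 0.05 s, during which the arm holds its last target. There are 200 camera calls.

## Working session

There is one attempt and no reset: what is moved stays moved. The work goes in short steps, Python scripts to look and compute and a tool call to move; the robot and the scene stay as the last step left them, time stands still between calls to the robot, and variables do not carry over. Pictures are saved under pics/ and viewed, at most 10 in all, crops included, and the job is handed in when it is done.

Besides the shell and the picture viewer there is one more tool, called after "Emit:" by a JSON object that holds its "fn" and its "kwargs", one argument or row to a line. arm_command: Moves the arm, as the interface text tells. Its arguments: {"type":"object","properties":{"motion":{"type":"array"},"grip_force":{"type":"number"}},"required":["motion"]}

```bash
mkdir -p pics; python3 - <<'E'
from workcell import get_obs,cams
import cv2,numpy as np
o=get_obs();print(o['t'],o['eef_pos'],np.round(o['tool_rot'],3).tolist(),o['finger_gap'])
for n in("top","scene"):
    im=cams.read_camera(n);cv2.imwrite(f"pics/{n}0.png",im[:,:,::-1]);p=cams.camera_params(n);print(n,np.round(p['intrinsics'],1).tolist(),np.round(p['R'],3).tolist(),p['t'])
E
```

```text
0.0 [192.66622369 593.91506987 232.42051892] [[-0.951, 0.309, -0.001], [0.309, 0.951, -0.002], [0.0, -0.002, -1.0]] 0.9979954293447569
top [[473.5, 0.0, 321.6], [0.0, 473.5, 203.8], [0.0, 0.0, 1.0]] [[-0.015, -1.0, 0.0], [-0.994, 0.015, -0.107], [0.107, -0.002, -0.994]] [  42.12254203  616.25481501 1173.35881926]
scene [[512.7, 0.0, 327.5], [0.0, 512.7, 191.0], [0.0, 0.0, 1.0]] [[0.193, 0.981, 0.003], [0.693, -0.134, -0.708], [-0.695, 0.139, -0.706]] [-128.40173552 -359.52410014 1551.64732108]
```

View pics/top0.png

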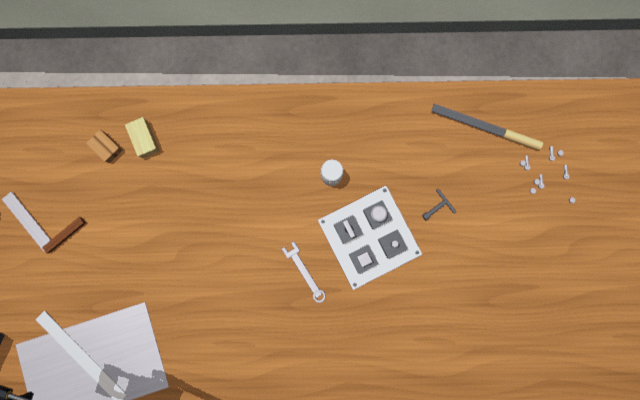

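View pics/scene0.png

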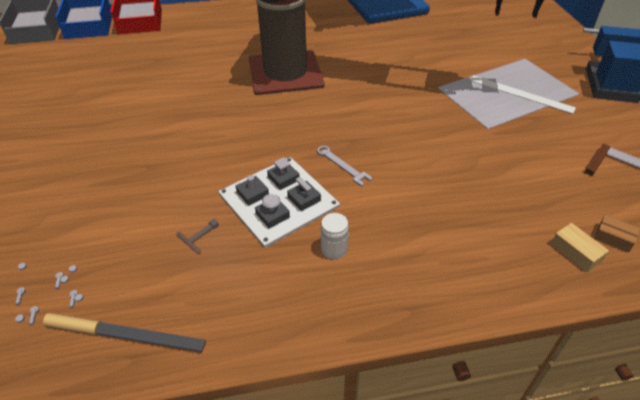

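The top view shows the disc head at (379,213), the bar at (348,229), the square at (364,259) and the slim rod at (395,244). The plate corners are at (386,188), (420,252), (354,288) and (319,222), the tin at (332,173), the wrench near (305,275) and the key near (440,205). The scene view agrees.

```bash
cat > h.py <<'E'
from workcell import get_obs,cams
import cv2,numpy as np
def ray(p,uv,z):
    K,R,t=(np.array(p[k],float) for k in('intrinsics','R','t'))
    d=R.T@np.linalg.solve(K,[uv[0],uv[1],1]);c=-R.T@t
    return c+d*(z-c[2])/d[2]
def pix(p,X):
    q=p['intrinsics']@(p['R']@np.asarray(X,float)+p['t']);return q[:2]/q[2]
def delta(X):
    o=get_obs();return o['tool_rot'].T@(np.asarray(X)-o['eef_pos'])/10
E
python3 - <<'E'
from h import *
p=cams.camera_params("top");q=cams.camera_params("scene")
c=np.array([ray(p,u,12) for u in[(386,188),(420,252),(354,288),(319,222)]]);print(c.round(),c.mean(0))
for n,u,s in(("disc",(379,213),(271,201)),("bar",(348,229),(305,184)),("square",(364,259),(283,163)),("slim",(395,244),(251,181))):
    X=ray(p,u,64);print(n,X.round(1),ray(q,s,64).round(1),delta([*X[:2],150]).round(2))
E
```

```text
[[ 658. -135.   12.]
 [ 491. -218.   12.]
 [ 402.  -46.   12.]
 [ 572.   40.   12.]] [530.74506395 -89.90435335  12.        ]
disc [ 588.4 -109.    64. ] [ 593.8 -107.2   64. ] [-59.34 -54.64   8.34]
bar [549.9 -31.4  64. ] [556.7 -28.7  64. ] [-53.28 -48.45   8.33]
square [475.8 -69.1  64. ] [479.6 -66.6  64. ] [-47.4  -54.32   8.34]
slim [ 511.3 -146.2   64. ] [ 525.  -143.1   64. ] [-53.15 -60.56   8.35]
```

Emit:
{"fn": "arm_command", "kwargs": {
  "motion": [
    [-1,-2.9,-2.7,0,0],
    [-1,-2.9,-2.7,0,0],
    [-1,-2.9,-2.7,0,0],
    [-1,-2.9,-2.7,0,0],
    [-1,-2.9,-2.7,0,0],
    [-1,-2.9,-2.7,0,0],
    [-1,-2.9,-2.7,0,0],
    [-1,-2.9,-2.7,0,0],
    [-1,-2.9,-2.7,0,0],
    [-1,-2.9,-2.7,0,0]
  ],
  "grip_force": 10
}}

```text
t: 0.93
eef_pos: [385.6, 246.3, 233.3]
tool_rot: [[-0.951, 0.308, -0.0], [0.308, 0.951, -0.0], [0.0, -0.0, -1.0]]
contact_force: [0.9, -0.0, 1.3]
finger_gap: 0.325
gripper_force: 0.0
```

Emit:
{"fn": "arm_command", "kwargs": {
  "motion": [
    [-1,-2.9,-2.7,0,0],
    [-1,-2.9,-2.7,0,0],
    [-1,-2.9,-2.7,0,0],
    [-1,-2.9,-2.7,0,0],
    [-1,-2.9,-2.7,0,0],
    [-1,-2.9,-2.7,0,0],
    [-1,-2.9,-2.7,0,0],
    [-1,-2.9,-2.7,0,0],
    [-1,0,0,0,0],
    [-1,0,0,0,0]
  ]
}}

```text
t: 1.77
eef_pos: [539.5, -30.7, 232.7]
tool_rot: [[-0.95, 0.312, -0.002], [0.312, 0.95, 0.0], [0.002, -0.0, -1.0]]
contact_force: [-0.6, 0.8, 0.3]
finger_gap: 0.007
gripper_force: 0.0
```

```bash
python3 - <<'E'
from h import *
o=get_obs();print(o['t'],o['eef_pos'],np.round(o['tool_rot'],3).tolist(),o['contact_force'],o['finger_gap'],np.round(o['joint_positions'],2))
p=cams.camera_params("wrist");im=cams.read_camera("wrist").copy()
for n,X in(("disc",(588.4,-109,64)),("bar",(550,-31,64)),("sq",(475.8,-69.1,64)),("slim",(511.3,-146.2,64))):
    u=pix(p,X);print(n,u.round());cv2.drawMarker(im,tuple(int(v) for v in u),(255,0,0),0,8)
cv2.imwrite("pics/w1.png",im[:,:,::-1])
E
```

```text
1.7667 [539.48992166 -30.70268425 232.70869729] [[-0.95, 0.312, -0.002], [0.312, 0.95, 0.0], [0.002, -0.0, -1.0]] [-0.56733118  0.82243761  0.26099078] 0.006779300417828942 [-0.2   0.02  1.75  0.    1.38 -1.46]
disc [273. 234.]
bar [323. 188.]
sq [270. 137.]
slim [220. 187.]
```

View pics/w1.png

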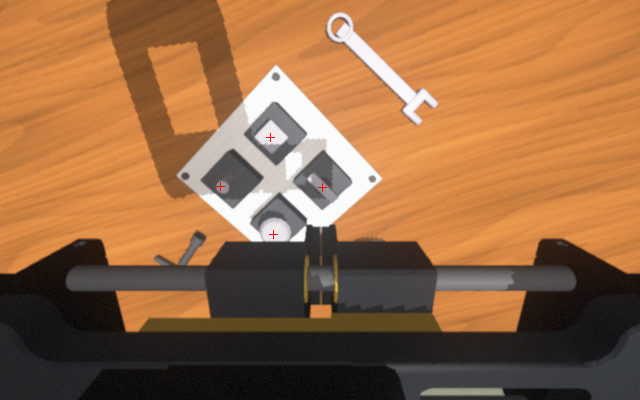

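The wrist view shows the disc at (275,229), square at (271,133), bar at (325,186) and slim at (222,187), within about 5 px of prediction. The image is clear, so I'll work out the moves.

```bash
python3 - <<'E'
from h import *
p=cams.camera_params("wrist")
for n,u in(("disc",(275,229)),("bar",(325,186)),("sq",(271,133)),("slim",(222,187))):print(n,ray(p,u,64).round(1))
print(delta([589,-108,90]),delta([477,-69,90]),delta([513,-146,90]))
R=get_obs()['tool_rot'];print(R.T@(-112,39,0),R.T@(36,-77,0))
E
```

```text
disc [ 582.  -102.6   64. ]
bar [548.4 -26.6  64. ]
sq [471.  -65.3  64. ]
slim [ 511.8 -143.    64. ]
[-7.22926871 -5.93630269 14.25773605] [ 4.6280609  -5.705668   14.28102347] [ -1.18431679 -11.90777231  14.26807287]
[118.57329604   2.30634693   0.23287422] [-58.12377684 -62.02104315  -0.129506  ]
```

Emit:
{"fn": "arm_command", "kwargs": {
  "motion": [
    [-1,-2.3,-1.9,1,0],
    [-1,-2.3,-1.9,1,0],
    [-1,-2.4,-2.0,1,0],
    [-1,0,0,3,0],
    [-1,0,0,3,0],
    [-1,0,0,3,0],
    [-1,0,0,1.5,0],
    [-1,0,0,0.5,0],
    [-1,0,0,0,0],
    [-1,0,0,0,0]
  ]
}}

```text
t: 2.65
eef_pos: [588.5, -104.7, 94.6]
tool_rot: [[-0.952, 0.307, 0.001], [0.307, 0.952, -0.0], [-0.001, 0.0, -1.0]]
contact_force: [0.3, 0.0, 0.2]
finger_gap: 0.008
gripper_force: 0.0
```

```bash
python3 - <<'E'
from h import *
o=get_obs();print(o['t'],o['eef_pos'],o['contact_force'])
im=cams.read_camera("scene")[130:260,200:360];im2=cams.read_camera("top")[170:300,300:460]
cv2.imwrite("pics/s2.png",cv2.resize(np.hstack([im,im2]),None,fx=2.5,fy=2.5,interpolation=2)[:,:,::-1])
E
```

```text
2.65 [ 588.5405662  -104.71283904   94.57505227] [0.26821913 0.01730611 0.16658955]
```

View pics/s2.png

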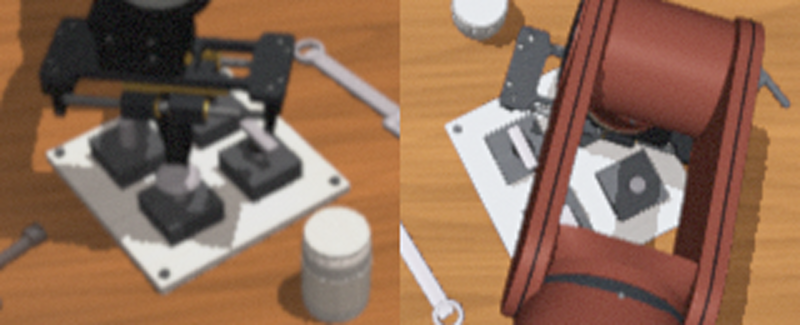

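The scene crop shows the closed fingertips right above the disc head at about crop (175,165), so I'm pressing now.

Emit:
{"fn": "arm_command", "kwargs": {
  "motion": [
    [-1,0,0,0.5,0],
    [-1,0,0,0.5,0],
    [-1,0,0,0.3,0],
    [-1,0,0,0.2,0],
    [-1,0,0,0.2,0],
    [-1,0,0,0.2,0],
    [-1,0,0,0.2,0],
    [-1,0,0,0.2,0],
    [-1,0,0,0.2,0],
    [-1,0,0,0,0]
  ]
}}

```text
t: 3.58
eef_pos: [588.0, -105.7, 68.2]
tool_rot: [[-0.951, 0.309, -0.0], [0.309, 0.951, -0.0], [0.0, -0.0, -1.0]]
contact_force: [-1.9, 1.0, 2.1]
finger_gap: 0.009
gripper_force: 1.0
```

Emit:
{"fn": "arm_command", "kwargs": {
  "motion": [
    [-1,0,0,0.1,0],
    [-1,0,0,0.1,0],
    [-1,0,0,0.1,0],
    [-1,0,0,0.1,0],
    [-1,0,0,0.1,0],
    [-1,0,0,0,0],
    [-1,0,0,0,0],
    [-1,0,0,0,0],
    [-1,0,0,0,0],
    [-1,0,0,0,0]
  ]
}}

```text
t: 4.42
eef_pos: [588.1, -105.7, 63.5]
tool_rot: [[-0.951, 0.309, 0.0], [0.309, 0.951, -0.0], [-0.0, -0.0, -1.0]]
contact_force: [-1.4, -0.9, 1.7]
finger_gap: 0.006
gripper_force: 0.8
```

Emit:
{"fn": "arm_command", "kwargs": {
  "motion": [
    [-1,0,0,0.1,0],
    [-1,0,0,0.1,0],
    [-1,0,0,0.1,0],
    [-1,0,0,0,0],
    [-1,0,0,0,0],
    [-1,0,0,0,0],
    [-1,0,0,0,0],
    [-1,0,0,0,0],
    [-1,0,0,0,0],
    [-1,0,0,0,0]
  ]
}}

```text
t: 5.25
eef_pos: [588.2, -105.7, 61.1]
tool_rot: [[-0.951, 0.309, 0.0], [0.309, 0.951, -0.0], [-0.0, -0.0, -1.0]]
contact_force: [-3.7, 0.5, 6.0]
finger_gap: 0.003
gripper_force: 3.2
```

Emit:
{"fn": "arm_command", "kwargs": {
  "motion": [
    [-1,0,0,0.1,0],
    [-1,0,0,0.1,0],
    [-1,0,0,0,0],
    [-1,0,0,0,0],
    [-1,0,0,0,0],
    [-1,0,0,0,0],
    [-1,0,0,0,0],
    [-1,0,0,0,0],
    [-1,0,0,0,0],
    [-1,0,0,0,0]
  ]
}}

```text
t: 6.08
eef_pos: [588.4, -105.8, 59.8]
tool_rot: [[-0.951, 0.309, 0.0], [0.309, 0.951, -0.0], [-0.0, -0.0, -1.0]]
contact_force: [-4.7, 1.7, 11.2]
finger_gap: 0.005
gripper_force: 5.2
```

Emit:
{"fn": "arm_command", "kwargs": {
  "motion": [
    [-1,0,0,-1,0],
    [-1,0,0,-2,0],
    [-1,0,0,-1.2,0],
    [-1,3,0,0,0],
    [-1,3,0,0,0],
    [-1,3,0.1,0,0],
    [-1,2.9,0,0,0],
    [-1,0,0,0,0],
    [-1,0,0,0,0],
    [-1,0,0,0,0]
  ]
}}

```text
t: 6.92
eef_pos: [476.4, -68.4, 101.4]
tool_rot: [[-0.951, 0.309, 0.002], [0.309, 0.951, -0.001], [-0.003, 0.0, -1.0]]
contact_force: [1.3, -0.8, 0.3]
finger_gap: 0.006
gripper_force: 0.0
```

```bash
python3 - <<'E'
from h import *
o=get_obs();print(o['t'],o['eef_pos'],o['contact_force'],delta([475,-68,81]))
im=cams.read_camera("scene")[130:260,200:360];im2=cams.read_camera("wrist")[80:340,160:480]
cv2.imwrite("pics/s3.png",np.hstack([cv2.resize(im,None,fx=2.5,fy=2.5,interpolation=2),cv2.resize(im2,(400,325))])[:,:,::-1])
E
```

```text
6.9167 [476.35175015 -68.3531999  101.39830297] [ 1.30608408 -0.76601608  0.3352146 ] [ 0.14468886 -0.00825901  2.03946668]
```

View pics/s3.png

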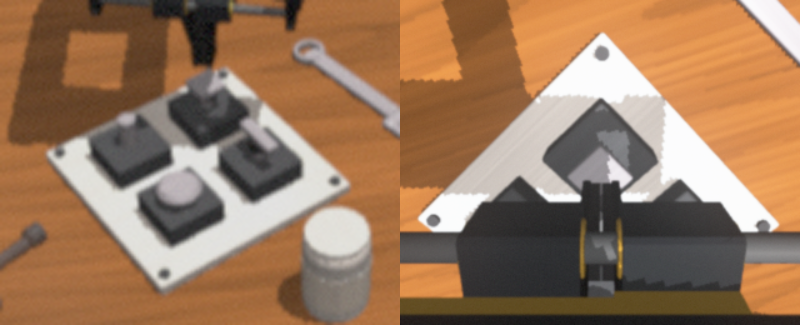

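The disc head is down near its block. The fingertips are above the square head, lined up in both views at scene crop (205,65) and wrist crop (600,180).

Emit:
{"fn": "arm_command", "kwargs": {
  "motion": [
    [-1,0,0,1,0],
    [-1,0,0,0.7,0],
    [-1,0,0,0.3,0],
    [-1,0,0,0.2,0],
    [-1,0,0,0.2,0],
    [-1,0,0,0.2,0],
    [-1,0,0,0.2,0],
    [-1,0,0,0.2,0],
    [-1,0,0,0.2,0],
    [-1,0,0,0.2,0]
  ]
}}

```text
t: 7.85
eef_pos: [475.2, -68.0, 66.6]
tool_rot: [[-0.951, 0.309, 0.0], [0.309, 0.951, -0.0], [-0.0, -0.0, -1.0]]
contact_force: [-1.8, 0.3, 1.9]
finger_gap: 0.008
gripper_force: 1.3
```

Emit:
{"fn": "arm_command", "kwargs": {
  "motion": [
    [-1,0,0,0.1,0],
    [-1,0,0,0.1,0],
    [-1,0,0,0.1,0],
    [-1,0,0,0.1,0],
    [-1,0,0,0.1,0],
    [-1,0,0,0,0],
    [-1,0,0,0,0],
    [-1,0,0,0,0],
    [-1,0,0,0,0],
    [-1,0,0,0,0]
  ]
}}

```text
t: 8.68
eef_pos: [475.2, -68.0, 61.6]
tool_rot: [[-0.951, 0.309, -0.0], [0.309, 0.951, -0.0], [0.0, -0.0, -1.0]]
contact_force: [-2.2, 0.5, 4.6]
finger_gap: 0.005
gripper_force: 2.5
```

Emit:
{"fn": "arm_command", "kwargs": {
  "motion": [
    [-1,0,0,0.1,0],
    [-1,0,0,0.1,0],
    [-1,0,0,0,0],
    [-1,0,0,0,0],
    [-1,0,0,0,0],
    [-1,0,0,0,0],
    [-1,0,0,0,0],
    [-1,0,0,0,0],
    [-1,0,0,0,0],
    [-1,0,0,0,0]
  ]
}}

```text
t: 9.52
eef_pos: [475.3, -68.0, 60.1]
tool_rot: [[-0.951, 0.309, 0.0], [0.309, 0.951, -0.0], [-0.0, -0.0, -1.0]]
contact_force: [-5.6, 0.9, 9.9]
finger_gap: 0.01
gripper_force: 4.7
```

Emit:
{"fn": "arm_command", "kwargs": {
  "motion": [
    [-1,0,0,-1,0],
    [-1,0,0,-2,0],
    [-1,0,0,-1.2,0],
    [-1,-2,-2,0,0],
    [-1,-2,-2,0,0],
    [-1,-1.9,-2.2,0,0],
    [-1,0,0,0,0],
    [-1,0,0,0,0],
    [-1,0,0,0,0],
    [-1,0,0,0,0]
  ]
}}

```text
t: 10.35
eef_pos: [511.6, -144.3, 101.2]
tool_rot: [[-0.951, 0.308, -0.001], [0.308, 0.951, 0.001], [0.001, 0.0, -1.0]]
contact_force: [0.0, 0.1, -0.7]
finger_gap: 0.006
gripper_force: 0.0
```

```bash
python3 - <<'E'
from h import *
o=get_obs();print(o['t'],o['eef_pos'],o['contact_force'],delta([512,-145,81]))
im=cams.read_camera("scene")[130:260,200:360];im2=cams.read_camera("wrist")[80:340,160:480]
cv2.imwrite("pics/s4.png",np.hstack([cv2.resize(im,None,fx=2.5,fy=2.5,interpolation=2),cv2.resize(im2,(400,325))])[:,:,::-1])
E
```

```text
10.35 [ 511.63433402 -144.30653575  101.19904937] [ 0.03365222  0.10915646 -0.67089819] [-0.0579121  -0.05538041  2.01983692]
```

View pics/s4.png

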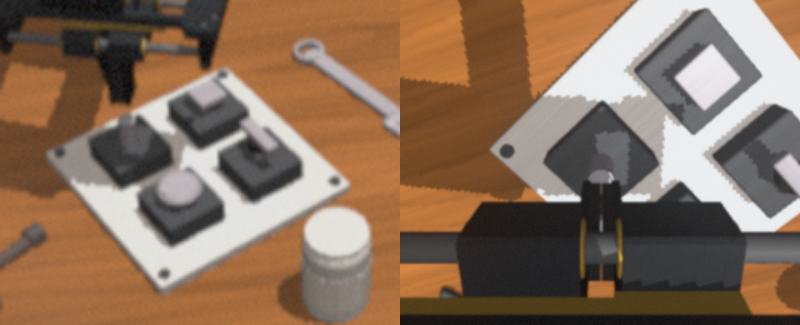

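The square is down. For the slim pin, the tip and rod look about 3 px apart in the scene view, so I'm checking that numerically with an enlarged crop.

```bash
python3 - <<'E'
from h import *
o=get_obs();T=o['eef_pos']+11*o['tool_rot'][:,2]
q=cams.camera_params("scene");w=cams.camera_params("wrist")
print("tip",pix(q,T),pix(w,T),"pin pred",pix(q,(512,-145,64)),pix(w,(512,-145,64)))
im=cams.read_camera("scene")[150:200,225:285];im2=cams.read_camera("wrist")[180:260,270:370]
cv2.imwrite("pics/s5.png",np.hstack([cv2.resize(im,(480,400),interpolation=2),cv2.resize(im2,(300,240)).copy() if 0 else cv2.resize(im2,(320,400))])[:,:,::-1])
E
```

```text
tip [248.70318945 168.15879959] [320.47027636 241.22669625] pin pred [249.62300745 177.11882994] [319.54722396 225.02816645]
```

View pics/s5.png

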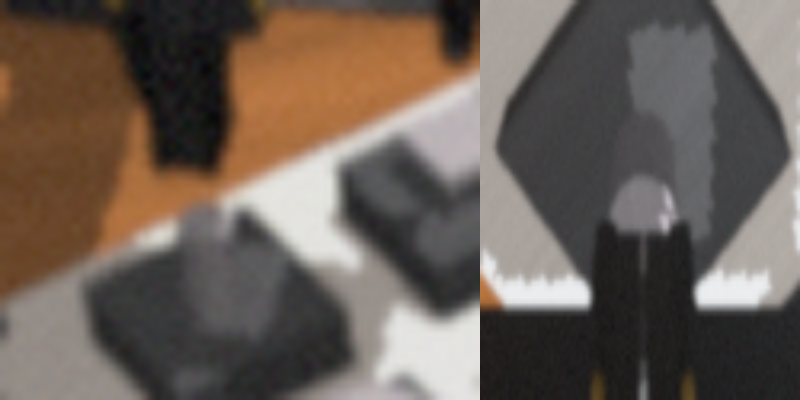

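```bash
python3 - <<'E'
from h import *
q=cams.camera_params("scene");w=cams.camera_params("wrist")
a=ray(q,(251,176.6),64);b=ray(w,(320.6,221.3),64)
print(a,b,delta(a),delta(b),delta((a+b)/2))
E
```

```text
[ 510.90423539 -141.8716596    64.        ] [ 509.72797007 -143.61146399   64.        ] [0.18307307 0.21258404 3.75247054] [0.24143439 0.01084373 3.75246316] [0.21225373 0.11171388 3.75246685]
```

Shifting 2 mm in x and 1 mm in y, then pressing.

Emit:
{"fn": "arm_command", "kwargs": {
  "motion": [
    [-1,0.2,0.1,1,0],
    [-1,0,0,0.7,0],
    [-1,0,0,0.3,0],
    [-1,0,0,0.2,0],
    [-1,0,0,0.2,0],
    [-1,0,0,0.2,0],
    [-1,0,0,0.2,0],
    [-1,0,0,0.2,0],
    [-1,0,0,0.2,0],
    [-1,0,0,0.2,0]
  ]
}}

```text
t: 11.38
eef_pos: [510.6, -143.6, 67.5]
tool_rot: [[-0.951, 0.309, -0.0], [0.309, 0.951, 0.0], [0.0, -0.0, -1.0]]
contact_force: [-1.8, 1.2, 1.7]
finger_gap: 0.007
gripper_force: 1.3
```

Emit:
{"fn": "arm_command", "kwargs": {
  "motion": [
    [-1,0,0,0.1,0],
    [-1,0,0,0.1,0],
    [-1,0,0,0.1,0],
    [-1,0,0,0.1,0],
    [-1,0,0,0.1,0],
    [-1,0,0,0,0],
    [-1,0,0,0,0],
    [-1,0,0,0,0],
    [-1,0,0,0,0],
    [-1,0,0,0,0]
  ]
}}

```text
t: 12.22
eef_pos: [510.6, -143.6, 62.6]
tool_rot: [[-0.951, 0.309, 0.0], [0.309, 0.951, -0.0], [-0.0, -0.0, -1.0]]
contact_force: [-1.9, 0.8, 2.3]
finger_gap: 0.008
gripper_force: 1.1
```

Emit:
{"fn": "arm_command", "kwargs": {
  "motion": [
    [-1,0,0,0.1,0],
    [-1,0,0,0.05,0],
    [-1,0,0,0,0],
    [-1,0,0,0,0],
    [-1,0,0,0,0],
    [-1,0,0,0,0],
    [-1,0,0,0,0],
    [-1,0,0,0,0],
    [-1,0,0,0,0],
    [-1,0,0,0,0]
  ]
}}

```text
t: 13.05
eef_pos: [510.8, -143.7, 61.4]
tool_rot: [[-0.951, 0.309, 0.0], [0.309, 0.951, -0.0], [-0.0, -0.0, -1.0]]
contact_force: [-2.2, 0.6, 5.1]
finger_gap: 0.005
gripper_force: 2.8
```

Emit:
{"fn": "arm_command", "kwargs": {
  "motion": [
    [-1,0,0,0.1,0],
    [-1,0,0,0.1,0],
    [-1,0,0,0,0],
    [-1,0,0,0,0],
    [-1,0,0,0,0],
    [-1,0,0,0,0],
    [-1,0,0,0,0],
    [-1,0,0,0,0],
    [-1,0,0,0,0],
    [-1,0,0,0,0]
  ]
}}

```text
t: 13.88
eef_pos: [510.8, -143.7, 60.0]
tool_rot: [[-0.951, 0.309, 0.0], [0.309, 0.951, -0.0], [-0.0, -0.0, -1.0]]
contact_force: [-4.7, 2.4, 10.0]
finger_gap: 0.004
gripper_force: 4.9
```

Emit:
{"fn": "arm_command", "kwargs": {
  "motion": [
    [-1,0,0,-1,0],
    [-1,0,0,-2,0],
    [-1,0,0,-3,0],
    [-1,0,0,-3,0],
    [-1,0,0,-3,0],
    [-1,0,0,-3,0],
    [-1,0,0,-1,0],
    [-1,0,0,0,0],
    [-1,0,0,0,0],
    [-1,0,0,0,0]
  ]
}}

```text
t: 14.72
eef_pos: [509.6, -143.2, 216.9]
tool_rot: [[-0.951, 0.309, -0.003], [0.309, 0.951, 0.001], [0.003, 0.0, -1.0]]
contact_force: [1.6, -0.4, 0.1]
finger_gap: 0.006
gripper_force: 0.0
```

```bash
python3 - <<'E'
from h import *
o=get_obs();print(o['t'],o['eef_pos'],o['contact_force'])
im=cams.read_camera("scene")[130:260,170:380]
cv2.imwrite("pics/s6.png",cv2.resize(im,None,fx=3,fy=3,interpolation=2)[:,:,::-1])
E
```

```text
14.7167 [ 509.59670428 -143.19819365  216.888164  ] [ 1.57373154 -0.35367954  0.10537581]
```

View pics/s6.png

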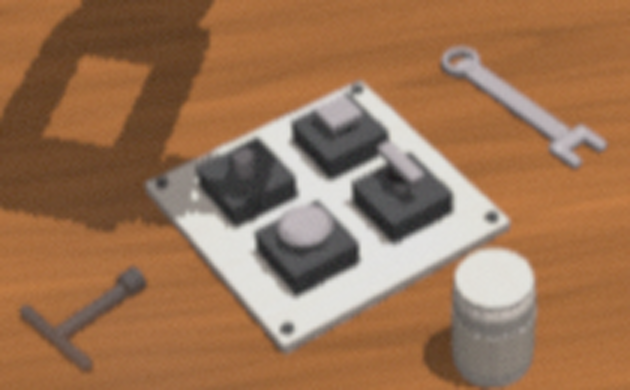

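The disc (305,228), square (340,112) and slim (243,160) pins are all down. The bar (400,160) is still up, the loose items haven't moved, and the arm is clear.

```bash
python3 -c "
from workcell import finish_job;print(finish_job())"
```

```text
the job is handed in; nothing more can be done
None
```

I pushed the disc, square and slim pins down to their stops in that order, with a peak measured push of about 11 N. In the last image the bar pin was still up and the wrench, chuck key and tin hadn't moved; the job is handed in, with no verdict returned.

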